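Put the toothpick jar away in the box with the folding lid stay

TASK

Put the jar of toothpicks away in the wooden box: raise the box's lid until its folding stay locks straight and the lid stands open by itself, and lay the jar on the floor of the box. Then press the stay's knee knob down to break the stay, and let the lid come down gently, without forcing it, until it is fully shut over the jar. Leave the spice jar beside it, the mug and the honey jar where they stand.

Things in the scene. Friction and masses are not known exactly. Their poses are not given: they have to be found in the camera images.
- wood_box: brown wooden box, fixed to the table, outside 170 mm (its x) by 240 mm (its y) by 95 mm high, walls 8 mm, floor 10 mm thick; origin at the centre of its underside; its x points from the front (the side towards the robot, with the lid's overhanging lip) to the rear (hinge side), its z up; the folding stay is on the outside of its -y side (the right-hand side seen from the front)
- box_floor (a point): centre of the top of the box's inner floor; axes as the box; the free inside is 154 mm (x) by 224 mm (y) and 85 mm high
- box_lid_hinge (a point): middle of the lid's hinge axis, at the rear top edge of the box (88 mm behind the box's centre, 95 mm up); axes as the box, the hinge axis is its y
- box_lid (a joint): lid angle: 0 shut, grows as the lid's front edge rises; 1.36 rad with the stay straight (it goes no further), about 1.34 when it rests on the locked stay. The lid is a 12 mm board of 0.5 kg, as wide as the box (240 mm), with a damped hinge: let go, it sinks slowly, in about 3 s. A raised lid that is not locked sinks shut again
- lid_lip (a point): middle of the lower front edge of the lid, 203 mm from the hinge axis; turns with the lid. The lid overhangs the front wall by 30 mm along the full width: fingertips slanted forward under this lip, beside the tab (25 degrees off vertical is enough), can raise it. From here a wooden pull tab, 12 mm wide, 12 mm thick, stands out 35 mm to the front in line with the lid; it can also be pinched from above
- stay_knee (a joint): knee angle of the folding stay: 0 folded (lid shut), 2.35 straight, 2.60 at its stop past straight, where it is locked. A weak spring draws it towards the stop: raise the lid as far as it goes, let go, and it locks. To break it, push the knob down and to the rear (1 to 2 N), 35 to 40 mm along its arc; once below about 1.8 the lid sinks shut by itself, pushed less it springs back to locked
- stay_knob (a point): centre of the dark steel knob at the stay's knee: a cylinder of 16 mm diameter, 40 mm long, lying along the box's y and standing clear of the box's -y side (from 17 to 57 mm outside the side wall). With the lid shut it is near the table, with the stay locked about 40 mm above the box's rim; pressed, it moves on an arc round stay_pivot, at first down and to the rear in about equal parts
- jar_center (a point): centre of the toothpick jar: a clear plastic jar with wooden picks and a black screw cap, lying on its side, 38 mm thick, 90 mm long along its y, z up; 50 g; its collision shape is a box, so it does not roll
- spice_jar: spice jar with a green cap, 46 mm diameter, 106 mm high, standing near the toothpick jar; origin at the centre of its foot; to be left alone
- tea_mug: cream mug with a handle, 83 mm wide, 94 mm high; origin at its foot; to be left alone
- honey_jar: honey jar with a grey lid, 71 mm diameter, 110 mm high; origin at the centre of its foot; to be left alone
- stay_pivot (a point): fixed lower pivot of the stay, on the box's -y side, 57 mm in front of its centre, 75 mm up; axes as the box. The stay is two steel straps, each 85 mm between pivots: from here to the knee (with the knob), and from the knee to the lid's side edge, 85 mm from the lid's hinge axis
Things that resemble listed ones, but are neither listed nor needed, are in the scene too. What is shaped like the part that bears jar_center but orange or pink is not meant.

How it is judged:
On the way, in this order (a step that is already met when the one before it is completed fails the run):
1. the lid stands open by itself on the locked stay, touched by nothing (value of joint box_lid above 1.25 rad and value of joint stay_knee above 2.42 rad and contact force between wood_box and the arm below 0.3 N and contact force between wood_box and the fingers below 0.3 N), for 0.3 s.
2. the jar lies released in the box while the lid is still locked open (value of joint stay_knee above 2.42 rad and value of joint box_lid above 1.25 rad and x of jar_center in the frame of box_floor between -0.077 and 0.077 m and y of jar_center in the frame of box_floor between -0.112 and 0.112 m and z of jar_center in the frame of box_floor below 0.03 m and contact force between the fingers and toothpick_jar below 0.2 N), for 0.2 s.
3. the stay's knee is broken and the lid is coming down (value of joint stay_knee below 1.7 rad and value of joint box_lid below 1.2 rad), for 0.1 s.
At the end, for the whole second after the job is handed in: The lid is fully shut (lid angle under 0.03 rad, stay folded) and at rest, with the toothpick jar lying on the floor inside the box (its centre within the inner walls and less than 30 mm above the floor) (value of joint box_lid below 0.03 rad and value of joint stay_knee below 0.15 rad and x of jar_center in the frame of box_floor between -0.077 and 0.077 m and y of jar_center in the frame of box_floor between -0.112 and 0.112 m and z of jar_center in the frame of box_floor below 0.03 m and linear speed of toothpick_jar below 0.02 m/s); the robot touches nothing.
It fails at once if the lid comes down fast (over 1.6 rad/s): slammed or thrown down (velocity of joint box_lid below -1.6 rad/s).
It fails at once if the box, its lid or its stay is forced with more than 60 N (contact force between wood_box and the fingers above 60 N or contact force between wood_box and the arm above 60 N).
It fails at once if the spice jar, mug or honey jar is moved more than 30 mm (distance of any of spice_jar, tea_mug, honey_jar from where it was at the start of the episode above 0.03 m).
It also fails if it takes over 72 s, if anything falls off the work surface, if the arm or the gripper's body presses on something with over 40 N, if the wrist force passes 120 N, or if a joint passes its speed limit or range.

ROBOT

A 6-joint arm with a two-finger parallel gripper is mounted at the origin on a cart in front of the work surface, level with it; the furniture and walls round the work are solid. World frame = base frame: x ahead of the robot, y to its left, z up, the work surface at z = 0. Lengths are in m, angles in rad, forces in N, time in s.
With the tool pointing down it reaches from about 0.375 to 0.975 m from the base axis. Payload 3.8 kg.
Tool frame: the origin (TCP) lies at the very end of the fingers, on their centre line; the grasp point (between the pads) lies 19 mm behind it (arm.grasp_offset is the distance from the TCP to the grasp point, in m); z points along the fingers, y is the line along which they close (so a half turn about z gives the same grasp; the last joint's range is limited). The gripper opens to 85 mm and grips with 20 to 120 N. Pads are 22 mm wide; open, the fingers measure 114 mm over their backs; the gripper's body (76 mm by 85 mm) begins 54 mm behind the grasp point. The pads swing forward as they close: fully open they stand 13 mm farther back than shut.
Start: joints at [-0.037, 0.264, 1.604, -0, 1.274, -0.037], TCP at [0.675, -0, 0.198] pointing down, gripper open.
Joint ranges: [-2.63, 2.63], [-0.94, 2.18], [0.31, 2.57], [-1.31, 4.45], [0, 2.66], [-2.55, 2.55]. Speed limits (rad/s): [2.57, 2.57, 3.14, 3.14, 3.14, 3.14].

INTERFACE

Orientations are given as a rotation vector (axis times angle).
In Python, from workcell import arm, vision, models gives the robot as it stands.
- The arm moves only by the tool step_arm, never from a script. Its argument "motion" is a list of rows, each an object of numbers: "dx", "dy", "dz": the shift along the world's x, y, z in m; "rx", "ry", "rz": the turn, a rotation vector about the world's x, y, z in rad; "gripper": the closure, from -1 (fully open) to 1 (shut). In form: [{"dx": .., "dy": .., "dz": .., "rx": .., "ry": .., "rz": .., "gripper": ..}, ...]. A call has 1 to 12 rows; each row shifts and turns the commanded pose from where the row before left it; what a row does not reach is not made up. A row lasts 1/10 s, in which the tool goes at most 50 mm and 8.59 degrees, less where a joint would pass 70% of its speed; a pose out of reach is approached as far as the arm can. A call is refused whole if a number of a shift passes 0.05 or a number of a turn 0.15, either way. A call with a gripper value outside its range is refused whole. The fingers move at their own pace and stop on an object; "force" is the grip in N (left out, the last holds). Time passes only in rows, so rows that do not move let the fingers close. It gives the time, the measured TCP pose, the force, the opening and the grip force at its end, in the units of the state.
- arm.read_state(): the state, without advancing time (a new reading comes with each control period).
- vision.camera(name): name is "scene" or "side" or "wrist"; returns the picture (420x560x3 uint8, red, green, blue); there is no depth.
- vision.camera_model(name): a dict with "fx", "fy", "cx", "cy" (pixels), "k1" (the pictures are not rectified: a ray, as slopes to the right and down, at radius r is drawn at 1 + k1 r^2 times it, then the intrinsics apply), "rvec" (rotation vector, rad) and "tvec" (3), from world to camera coordinates, as OpenCV has them. Camera axes: x right, y down, z forward; pixel columns grow to the right and rows downward; lengths in m; the calibration is good to about 2 mm. A picture is of the moment at which its call begins: read the wrist's pose just before it. camera_model takes no time and is no camera call; for the wrist camera it gives the pose at the moment of the call.
- arm.finish_job(): hands the job in; it is judged then, once.
Trained networks look in the newest picture that a camera, given by its name, has taken for a name from the list of things; names that differ only in an ending like _2 or _b are one class to them, and where a whole thing is asked for, a point or a joint stands for the part that bears it (a point fixed in the world has none). Each returns a list of dicts, best first, with "confidence" (0 to 1); they miss things now and then, are a little off and sometimes report something else, mostly with a low value. They report only what shows in the picture. A call takes as long as a camera call. They do not tell look-alikes from the thing itself.
- models.boxes_of(camera, target): "extent" ([left, top, width, height] in pixels, round what is visible of it).
The state is a dict: "clock": time; "q": joint angles; "dq": joint speeds; "tau": joint torques, N m; "tool_pos": TCP position; "orientation": TCP orientation; "wrist_force": force on the tool from outside, world axes, zero at the start; "ft_torque": the same for the moment, N m; "grip_width": finger opening in m; "grip_force": force on a finger pad.
Only numpy, scipy, OpenCV 4.12 (cv2) and the standard library are available. Lean on these libraries where they do the work, as an engineer would, in place of code of your own. Each camera call takes 0.05 s, during which the arm holds its last target. There are 200 camera calls.

## Working session

There is one attempt and no reset: what is moved stays moved. The work goes in short steps, Python scripts to look and compute and a tool call to move; the robot and the scene stay as the last step left them, time stands still between calls to the robot, and variables do not carry over. Pictures are saved under pics/ and viewed, at most 10 in all, crops included, and the job is handed in when it is done.

Besides the shell and the picture viewer there is one more tool, called after "Request:" as name(argument=value, ...), one argument or row to a line, values as JSON. step_arm: Moves the arm, as the interface text tells. Its arguments: {"type":"object","properties":{"motion":{"type":"array","items":{"type":"object","properties":{"dx":{"type":"number"},"dy":{"type":"number"},"dz":{"type":"number"},"rx":{"type":"number"},"ry":{"type":"number"},"rz":{"type":"number"},"gripper":{"type":"number"}}}},"force":{"type":"number"}},"required":["motion"]}

```bash
mkdir -p pics
cat > h.py <<'E'
import numpy as np, cv2
from workcell import arm, vision, models
def save(c,f):
    im=vision.camera(c); cv2.imwrite(f,im[:,:,::-1].copy()); return im
def proj(m,P):
    P=np.atleast_2d(P); R=cv2.Rodrigues(np.array(m["rvec"],float))[0]
    c=P@R.T+np.array(m["tvec"]); s=c[:,:2]/c[:,2:]; r2=(s**2).sum(1,keepdims=True); s=s*(1+m["k1"]*r2)
    return s*[m["fx"],m["fy"]]+[m["cx"],m["cy"]]
def ray(m,uv):
    d=(np.array(uv,float)-[m["cx"],m["cy"]])/[m["fx"],m["fy"]]; s=d.copy()
    for _ in range(20): s=d/(1+m["k1"]*(s@s))
    R=cv2.Rodrigues(np.array(m["rvec"],float))[0]
    return -R.T@np.array(m["tvec"]), R.T@np.r_[s,1]
def atz(m,uv,z):
    o,d=ray(m,uv); return o+d*(z-o[2])/d[2]
E
python3 - <<'E'
from h import *
a=save("scene","pics/scene.png"); b=save("side","pics/side.png"); 
for c in("scene","side"):
    m=vision.camera_model(c); print(c,{k:np.round(v,3).tolist() for k,v in m.items()})
    for t in("wood_box","jar_center","lid_lip","stay_knob","spice_jar","tea_mug","honey_jar"):
        print(c,t,[(np.round(d["extent"]).tolist(),round(d["confidence"],2)) for d in models.boxes_of(c,t)[:4]])
E
```

```text
scene {'fx': 435.763, 'fy': 435.763, 'cx': 285.335, 'cy': 205.66, 'k1': -0.013, 'rvec': [1.946, -0.459, 0.282], 'tvec': [-0.458, 0.236, 0.94]}
scene wood_box [([286.0, 220.0, 116.0, 106.0], 0.88), ([223.0, 214.0, 30.0, 21.0], 0.19)]
scene jar_center [([223.0, 214.0, 30.0, 22.0], 0.82), ([237.0, 236.0, 14.0, 30.0], 0.76), ([209.0, 184.0, 8.0, 16.0], 0.57)]
scene lid_lip [([282.0, 222.0, 121.0, 60.0], 0.96), ([282.0, 217.0, 120.0, 112.0], 0.31)]
scene stay_knob [([361.0, 272.0, 10.0, 57.0], 0.72)]
scene spice_jar [([221.0, 176.0, 18.0, 38.0], 0.62)]
scene tea_mug [([283.0, 178.0, 34.0, 41.0], 0.92)]
scene honey_jar [([260.0, 168.0, 18.0, 38.0], 0.56), ([358.0, 273.0, 12.0, 49.0], 0.41)]
side {'fx': 435.432, 'fy': 435.432, 'cx': 284.694, 'cy': 207.281, 'k1': -0.056, 'rvec': [2.163, -0.617, 0.329], 'tvec': [-0.412, 0.274, 1.235]}
side wood_box [([291.0, 211.0, 93.0, 88.0], 0.66)]
side jar_center [([249.0, 224.0, 15.0, 29.0], 0.79), ([211.0, 157.0, 12.0, 20.0], 0.71), ([234.0, 199.0, 28.0, 17.0], 0.58)]
side lid_lip [([295.0, 209.0, 88.0, 64.0], 0.67)]
side stay_knob [([350.0, 267.0, 15.0, 33.0], 0.48), ([294.0, 210.0, 91.0, 59.0], 0.3)]
side spice_jar [([233.0, 162.0, 6.0, 30.0], 0.75)]
side tea_mug [([274.0, 159.0, 34.0, 36.0], 0.57)]
side honey_jar [([254.0, 148.0, 17.0, 34.0], 0.65)]
```

View pics/scene.png

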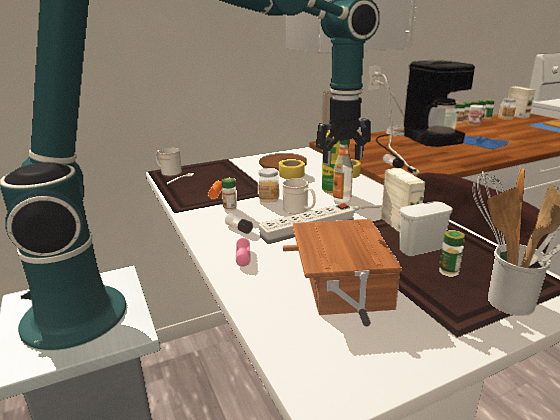

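View pics/side.png

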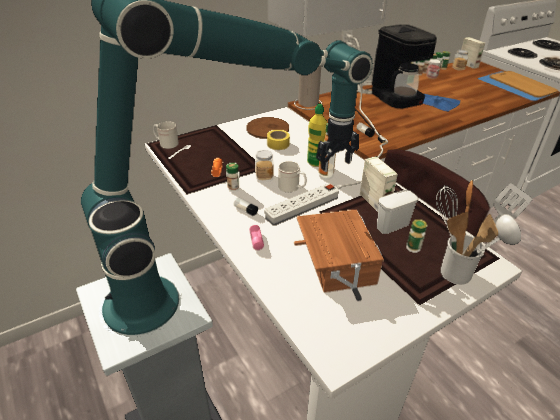

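Candidates for the toothpick jar in the scene picture are the clear jar with a black cap (238,223), the pink one (243,251) and the orange one (214,188). By the description it is the clear one at (238,223). I'll check it in a crop that also gives the box corners.

Run:
```python
from h import *
a=cv2.imread("pics/scene.png")[165:335,205:405]; cv2.imwrite("pics/crop1.png",cv2.resize(a,None,fx=3.5,fy=3.5,interpolation=cv2.INTER_CUBIC))
```

```text
(no output)
```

View pics/crop1.png

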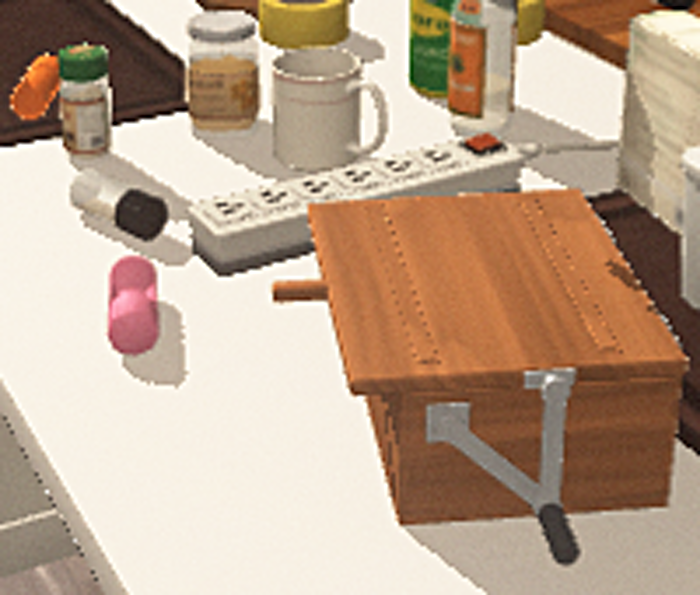

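The crop confirms the clear jar with black cap at crop (118,205). I'll fit the box pose and the jar pose from these pixels.

```bash
cat > fit.py <<'E'
from h import *
from scipy.optimize import least_squares
m=vision.camera_model("scene"); 
if __name__=="__main__":
    F=np.array([[-.115,.12,.107],[-.115,-.12,.107],[.088,.12,.107],[.088,-.12,.107],[-.085,-.12,0],[.085,-.12,0],[-.15,0,.101],[-.057,-.12,.075]])
    uv=np.array([[310,205],[351,384],[583,190],[684,360],[402,523],[668,505],[273,290],[447,423]])/3.5+[205,165]
    def W(p): c,s=np.cos(p[2]),np.sin(p[2]); return F@np.array([[c,s,0],[-s,c,0],[0,0,1]])+[p[0],p[1],0]
    f=lambda p:(proj(m,W(p))-uv).ravel()
    r=least_squares(f,[.6,-.2,0],loss="soft_l1"); print(r.x.round(4)); print(f(r.x).reshape(-1,2).round(1).tolist())
    J=np.array([[75,190],[165,218],[118,205]])/3.5+[205,165]
    for p in J: print(atz(m,p,.019).round(4))
    # jar: fit silhouette extent of box-ish cylinder
    def cyl(p):
        t=np.linspace(0,2*np.pi,24); d=np.array([np.cos(p[2]),np.sin(p[2]),0]); n=np.array([-d[1],d[0],0])
        return np.array([np.r_[p[0],p[1],.019]+s*.045*d+.019*(np.cos(a)*n+np.sin(a)*np.array([0,0,1])) for s in(-1,1) for a in t])
    E=np.array([[70,168],[168,242]])/3.5+[205,165]
    def g(p): q=proj(m,cyl(p)); return np.r_[q.min(0)-E[0],q.max(0)-E[1]]
    c=atz(m,J[2],.019)
    for y0 in(-1.57,-1,-2,-.5): r=least_squares(g,[c[0],c[1],y0]); print("jar",r.x.round(4),r.fun.round(1))
    for t in((("tea_mug"),(300,196)),("honey",(268,186)),("spice",(230,194))): print(t[0],atz(m,t[1],.05).round(3))
    s=arm.read_state(); print(s["clock"],np.round(s["orientation"],3),np.round(s["tool_pos"],4),s["grip_width"])
E
python3 fit.py
```

```text
[ 0.5927 -0.1605 -0.3668]
[[-0.8, -1.7], [-0.3, -1.0], [0.0, -1.3], [2.4, 0.0], [-1.2, 1.1], [0.7, 1.0], [-0.1, 0.2], [0.1, -0.6]]
[0.4393 0.2624 0.019 ]
[0.4884 0.1762 0.019 ]
[0.4621 0.2175 0.019 ]
jar [ 0.463   0.2191 -1.2951] [-0.2 -0.4  0.2  0.3]
jar [ 0.463   0.2191 -1.2951] [-0.2 -0.4  0.2  0.3]
jar [ 0.4646  0.2191 -2.5875] [-0.4 -1.2  0.4  1. ]
jar [ 0.463   0.2191 -1.2951] [-0.2 -0.4  0.2  0.3]
tea_mug [0.688 0.255 0.05 ]
honey [0.633 0.384 0.05 ]
spice [0.493 0.377 0.05 ]
0.8 [2.221 2.221 0.   ] [ 0.675 -0.     0.198] 0.08519431097592044
```

Request:
step_arm(
  motion=[
    {"dx": -0.021, "dy": -0.011, "rz": 0.12, "gripper": -0.2},
    {"dx": -0.021, "dy": -0.011, "rz": 0.12},
    {"dx": -0.021, "dy": -0.011, "rz": 0.12},
    {"dx": -0.021, "dy": -0.011, "rz": 0.12},
    {"dx": -0.021, "dy": -0.011, "rz": 0.12},
    {"dx": -0.021, "dy": -0.011, "rz": 0.12},
    {"dx": -0.021, "dy": -0.011, "rz": 0.12},
    {"dx": -0.021, "dy": -0.011, "rz": 0.12},
    {"dx": -0.021, "dy": -0.011, "rz": 0.12},
    {"dx": -0.021, "dy": -0.012, "rz": 0.123},
    {},
  ],
)

```text
invalid input at $.motion[0]: expected keys dx, dy, dz, rx, ry, rz, gripper
```

Run:
```python
from h import *
m=vision.camera_model("wrist"); 
save("wrist","pics/w1.png"); np.save("w1.npy",m,allow_pickle=True)
c,s=np.cos(-.3668),np.sin(-.3668)
F=np.array([[-.115,.12,.107],[-.115,-.12,.107],[-.115,.006,.107],[-.115,-.006,.107],[-.15,.006,.107],[-.15,-.006,.107]])
print(proj(m,F@np.array([[c,s,0],[-s,c,0],[0,0,1]])+[.5927,-.1605,0]).round(0).tolist())
S=arm.read_state();print(np.round(S["tool_pos"],4),np.round(S["q"],2),S["grip_width"],S["wrist_force"])
m=vision.camera_model("scene")
for p in([192,215],[192,250],[222,272]): print(atz(m,np.array(p)/3.5+[205,165],.0).round(3))
```

```text
[[117.0, 210.0], [73.0, 401.0], [93.0, 312.0], [90.0, 321.0], [59.0, 300.0], [57.0, 310.0]]
[0.675 0.    0.198] [-0.04  0.26  1.6  -0.    1.27 -0.04] 0.08543441162463951 [-0.62986643 -0.19910018 -0.07743736]
[0.525 0.206 0.   ]
[0.5   0.147 0.   ]
[0.506 0.101 0.   ]
```

View pics/w1.png

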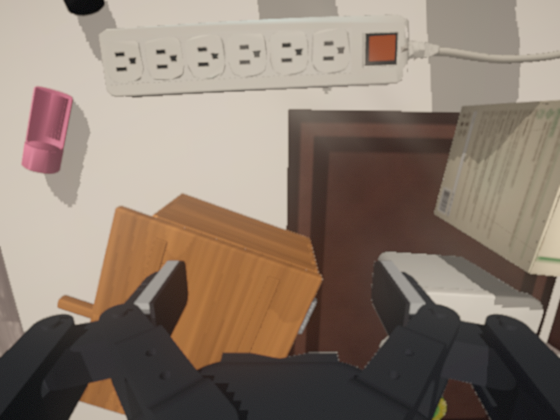

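The wrist view shows the lid's front-left corner at (120,207) and the tab end at (60,303). Both are within 3 px of the prediction, so the box pose is good. Every row needs all the keys, so I'm re-sending the move above the tab.

Request:
step_arm(
  motion=[
    {"dx": -0.021, "dy": -0.011, "dz": 0, "rx": 0, "ry": 0, "rz": 0.12, "gripper": -0.2},
    {"dx": -0.021, "dy": -0.011, "dz": 0, "rx": 0, "ry": 0, "rz": 0.12, "gripper": -0.2},
    {"dx": -0.021, "dy": -0.011, "dz": 0, "rx": 0, "ry": 0, "rz": 0.12, "gripper": -0.2},
    {"dx": -0.021, "dy": -0.011, "dz": 0, "rx": 0, "ry": 0, "rz": 0.12, "gripper": -0.2},
    {"dx": -0.021, "dy": -0.011, "dz": 0, "rx": 0, "ry": 0, "rz": 0.12, "gripper": -0.2},
    {"dx": -0.021, "dy": -0.011, "dz": 0, "rx": 0, "ry": 0, "rz": 0.12, "gripper": -0.2},
    {"dx": -0.021, "dy": -0.011, "dz": 0, "rx": 0, "ry": 0, "rz": 0.12, "gripper": -0.2},
    {"dx": -0.021, "dy": -0.011, "dz": 0, "rx": 0, "ry": 0, "rz": 0.12, "gripper": -0.2},
    {"dx": -0.021, "dy": -0.011, "dz": 0, "rx": 0, "ry": 0, "rz": 0.12, "gripper": -0.2},
    {"dx": -0.021, "dy": -0.012, "dz": 0, "rx": 0, "ry": 0, "rz": 0.123, "gripper": -0.2},
    {"dx": 0, "dy": 0, "dz": 0, "rx": 0, "ry": 0, "rz": 0, "gripper": -0.2},
  ],
)

```text
clock: 1.95
tool_pos: [0.463, -0.1119, 0.198]
orientation: [-0.575, -3.088, 0.001]
wrist_force: [0.8, 0.3, 0.3]
grip_width: 0.0512
grip_force: 0.0
```

Run:
```python
from h import *
m=vision.camera_model("wrist"); 
save("wrist","pics/w2.png")
c,s=np.cos(-.3668),np.sin(-.3668)
F=np.array([[-.115,.12,.107],[-.115,-.12,.107],[-.115,.006,.107],[-.115,-.006,.107],[-.15,.006,.107],[-.15,-.006,.107]])
print(proj(m,F@np.array([[c,s,0],[-s,c,0],[0,0,1]])+[.5927,-.1605,0]).round(0).tolist())
S=arm.read_state();print(np.round(S["tool_pos"],4),np.round(S["q"],2),S["grip_width"],S["wrist_force"],S["orientation"])
print(proj(m,np.array(S["tool_pos"])))
```

```text
[[412.0, 227.0], [150.0, 227.0], [288.0, 227.0], [274.0, 227.0], [288.0, 189.0], [274.0, 189.0]]
[ 0.4644 -0.1114  0.1983] [-0.29 -0.12  2.01  0.    1.25 -1.49] 0.051233119934852966 [0.28721056 0.53544402 0.32028987] [5.79128555e-01 3.08684035e+00 8.92360840e-05]
[[281.51957058 241.3557711 ]]
```

View pics/w2.png

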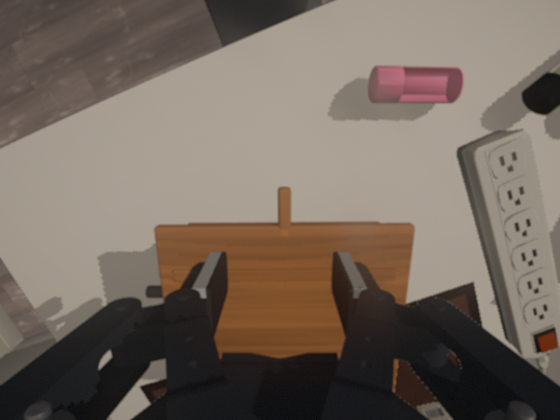

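The wrist view shows the tab at (285,187–225), about 3 mm further along box +y than predicted. I'll descend and pinch it.

Request:
step_arm(
  motion=[
    {"dx": 0.001, "dy": 0.003, "dz": -0.028, "rx": 0, "ry": 0, "rz": 0, "gripper": -0.2},
    {"dx": 0, "dy": 0, "dz": -0.028, "rx": 0, "ry": 0, "rz": 0, "gripper": -0.2},
    {"dx": 0, "dy": 0, "dz": -0.028, "rx": 0, "ry": 0, "rz": 0, "gripper": -0.2},
    {"dx": 0, "dy": 0, "dz": -0.028, "rx": 0, "ry": 0, "rz": 0, "gripper": -0.2},
    {"dx": 0, "dy": 0, "dz": 0, "rx": 0, "ry": 0, "rz": 0, "gripper": 1},
    {"dx": 0, "dy": 0, "dz": 0, "rx": 0, "ry": 0, "rz": 0, "gripper": 1},
    {"dx": 0, "dy": 0, "dz": 0, "rx": 0, "ry": 0, "rz": 0, "gripper": 1},
    {"dx": 0, "dy": 0, "dz": 0, "rx": 0, "ry": 0, "rz": 0, "gripper": 1},
    {"dx": 0, "dy": 0, "dz": 0, "rx": 0, "ry": 0, "rz": 0, "gripper": 1},
  ],
  force=25,
)

```text
clock: 2.9
tool_pos: [0.4673, -0.1083, 0.0875]
orientation: [0.574, 3.086, -0.0]
wrist_force: [-0.2, -0.3, -0.6]
grip_width: 0.0002
grip_force: 0.0
```

Run:
```python
from h import *
m=vision.camera_model("wrist"); 
a=save("wrist","pics/w3.png"); b=vision.camera("side")
a=cv2.resize(a[150:420,140:420],None,fx=1.4,fy=1.4); b=cv2.resize(b[190:310,270:400],None,fx=3,fy=3)
o=np.zeros((380,800,3),np.uint8); o[:a.shape[0],:a.shape[1]]=a[:380]; o[:b.shape[0],400:400+b.shape[1]]=b
cv2.imwrite("pics/c3.png",o[:,:,::-1])
S=arm.read_state();print(np.round(S["tool_pos"],4),S["grip_width"])
print(proj(m,np.array(S["tool_pos"])),proj(vision.camera_model("side"),np.array(S["tool_pos"])))
```

```text
[ 0.4667 -0.1082  0.0869] 0.00011764243792022186
[[279.74465676 238.09921259]] [[298.60542566 245.42518954]]
```

View pics/c3.png

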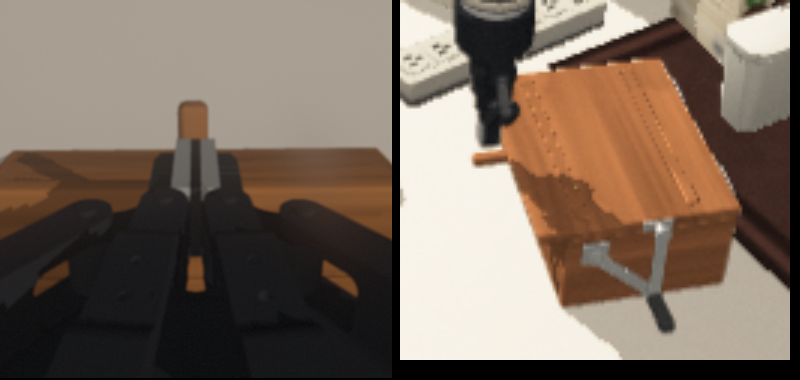

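The fingers shut above the tab: in the side crop the tips end at (487,143) and the tab lies at (490,157). I'll refit the box with its height free, using both views.

Run:
```python
from h import *
from scipy.optimize import least_squares
ms=vision.camera_model("scene"); mi=vision.camera_model("side")
F=np.array([[-.115,.12,.107],[-.115,-.12,.107],[.088,.12,.107],[.088,-.12,.107],[-.085,-.12,0],[.085,-.12,0],[-.15,0,.101],[-.057,-.12,.075]])
uv=np.array([[310,205],[351,384],[583,190],[684,360],[402,523],[668,505],[273,290],[447,423]])/3.5+[205,165]
G=np.array([[-.115,-.12,.107],[.088,.12,.107],[.088,-.12,.107],[-.085,-.12,0],[.085,-.12,0],[-.15,0,.101],[-.057,-.12,.075]])
ug=(np.array([[541,232],[660,60],[738,213],[565,305],[722,283],[473,158],[594,253]])-[400,0])/3+[270,190]
def W(p,F): c,s=np.cos(p[2]),np.sin(p[2]); return F@np.array([[c,s,0],[-s,c,0],[0,0,1]])+[p[0],p[1],p[3]]
f=lambda p:np.r_[(proj(ms,W(p,F))-uv).ravel(),(proj(mi,W(p,G))-ug).ravel()]
r=least_squares(f,[.6,-.2,0,0],loss="soft_l1"); print(r.x.round(4)); print(f(r.x).reshape(-1,2).round(1).tolist())
g=lambda p:f(np.r_[p,0]); q=least_squares(g,[.6,-.2,0],loss="soft_l1"); print(q.x.round(4),q.cost,r.cost);print(g(q.x).reshape(-1,2).round(1).tolist())
```

```text
[ 0.5996 -0.1503 -0.3675 -0.0091]
[[-0.2, -0.6], [0.3, -0.6], [-0.4, -0.2], [1.3, 0.6], [-0.9, 0.9], [-0.2, 0.9], [0.7, 1.0], [0.2, -0.4], [-1.1, 0.7], [0.2, -1.2], [1.0, -2.1], [-1.7, 0.3], [-0.3, -0.2], [0.2, 0.1], [-0.0, -1.1]]
[ 0.593  -0.1595 -0.367 ] 11.930141097332962 7.7038281040390135
[[-0.9, -1.9], [-0.4, -1.3], [-0.1, -1.5], [2.1, -0.3], [-1.3, 0.8], [0.5, 0.7], [-0.2, 0.0], [-0.1, -0.9], [-0.9, 1.3], [0.8, -1.3], [2.0, -1.6], [-1.4, 1.2], [0.6, 0.6], [0.2, 0.4], [0.4, -0.4]]
```

Request:
step_arm(
  motion=[
    {"dx": 0, "dy": 0, "dz": 0, "rx": 0, "ry": 0, "rz": 0, "gripper": -0.2},
    {"dx": 0, "dy": 0, "dz": 0, "rx": 0, "ry": 0, "rz": 0, "gripper": -0.2},
    {"dx": 0, "dy": 0, "dz": 0, "rx": 0, "ry": 0, "rz": 0, "gripper": -0.2},
    {"dx": 0.001, "dy": 0.002, "dz": -0.008, "rx": 0, "ry": 0, "rz": 0, "gripper": -0.2},
    {"dx": 0, "dy": 0, "dz": -0.008, "rx": 0, "ry": 0, "rz": 0, "gripper": -0.2},
    {"dx": 0, "dy": 0, "dz": 0, "rx": 0, "ry": 0, "rz": 0, "gripper": 1},
    {"dx": 0, "dy": 0, "dz": 0, "rx": 0, "ry": 0, "rz": 0, "gripper": 1},
    {"dx": 0, "dy": 0, "dz": 0, "rx": 0, "ry": 0, "rz": 0, "gripper": 1},
    {"dx": 0, "dy": 0, "dz": 0, "rx": 0, "ry": 0, "rz": 0, "gripper": 1},
    {"dx": 0, "dy": 0, "dz": 0, "rx": 0, "ry": 0, "rz": 0, "gripper": 1},
  ],
  force=25,
)

```text
clock: 4.0
tool_pos: [0.4655, -0.1087, 0.0697]
orientation: [-0.571, -3.087, 0.008]
wrist_force: [-3.9, -10.4, -1.1]
grip_width: 0.0107
grip_force: 26.8
```

Pinched (10.7 mm). I'll work out the arc steps next.

Run:
```python
import numpy as np
t=np.linspace(0,1.36,21); r=.226
s=-r*np.cos(t)+.006*np.sin(t); z=r*np.sin(t)+.006*np.cos(t)
for a,b in zip(np.diff(s),np.diff(z)): print(f"{a*.9335:.4f} {-a*.3585:.4f} {b:.4f}")
```

```text
0.0009 -0.0003 0.0153
0.0018 -0.0007 0.0152
0.0028 -0.0011 0.0151
0.0038 -0.0014 0.0148
0.0047 -0.0018 0.0145
0.0056 -0.0021 0.0142
0.0065 -0.0025 0.0137
0.0073 -0.0028 0.0132
0.0082 -0.0031 0.0126
0.0089 -0.0034 0.0120
0.0097 -0.0037 0.0113
0.0104 -0.0040 0.0106
0.0110 -0.0042 0.0098
0.0116 -0.0045 0.0090
0.0122 -0.0047 0.0081
0.0127 -0.0049 0.0072
0.0131 -0.0050 0.0063
0.0135 -0.0052 0.0053
0.0138 -0.0053 0.0043
0.0140 -0.0054 0.0033
```

Request:
step_arm(
  motion=[
    {"dx": 0.0004, "dy": -0.002, "dz": 0.015, "rx": 0, "ry": 0, "rz": 0, "gripper": 1},
    {"dx": 0.0018, "dy": -0.0007, "dz": 0.015, "rx": 0, "ry": 0, "rz": 0, "gripper": 1},
    {"dx": 0.0028, "dy": -0.0011, "dz": 0.015, "rx": 0, "ry": 0, "rz": 0, "gripper": 1},
    {"dx": 0.0038, "dy": -0.0014, "dz": 0.015, "rx": 0, "ry": 0, "rz": 0, "gripper": 1},
    {"dx": 0.0047, "dy": -0.0018, "dz": 0.0145, "rx": 0, "ry": 0, "rz": 0, "gripper": 1},
    {"dx": 0.0056, "dy": -0.0021, "dz": 0.014, "rx": 0, "ry": 0, "rz": 0, "gripper": 1},
  ],
)

```text
clock: 4.6
tool_pos: [0.486, -0.1165, 0.1585]
orientation: [0.574, 3.089, -0.004]
wrist_force: [2.2, -6.3, -6.6]
grip_width: 0.0105
grip_force: 24.3
```

Request:
step_arm(
  motion=[
    {"dx": 0.0065, "dy": -0.0025, "dz": 0.0137, "rx": 0, "ry": 0, "rz": 0, "gripper": 1},
    {"dx": 0.0073, "dy": -0.0028, "dz": 0.0132, "rx": 0, "ry": 0, "rz": 0, "gripper": 1},
    {"dx": 0.0082, "dy": -0.0031, "dz": 0.0126, "rx": 0, "ry": 0, "rz": 0, "gripper": 1},
    {"dx": 0.0089, "dy": -0.0034, "dz": 0.012, "rx": 0, "ry": 0, "rz": 0, "gripper": 1},
    {"dx": 0.0097, "dy": -0.0037, "dz": 0.0113, "rx": 0, "ry": 0, "rz": 0, "gripper": 1},
    {"dx": 0.0104, "dy": -0.004, "dz": 0.0106, "rx": 0, "ry": 0, "rz": 0, "gripper": 1},
    {"dx": 0.011, "dy": -0.0042, "dz": 0.0098, "rx": 0, "ry": 0, "rz": 0, "gripper": 1},
    {"dx": 0.0116, "dy": -0.0045, "dz": 0.009, "rx": 0, "ry": 0, "rz": 0, "gripper": 1},
  ],
)

```text
clock: 5.4
tool_pos: [0.5587, -0.1438, 0.2503]
orientation: [-0.574, -3.085, 0.001]
wrist_force: [-1.4, -2.5, -4.4]
grip_width: 0.0098
grip_force: 24.3
```

Request:
step_arm(
  motion=[
    {"dx": 0.0122, "dy": -0.0047, "dz": 0.0081, "rx": 0, "ry": 0, "rz": 0, "gripper": 1},
    {"dx": 0.0127, "dy": -0.0049, "dz": 0.0072, "rx": 0, "ry": 0, "rz": 0, "gripper": 1},
    {"dx": 0.0131, "dy": -0.005, "dz": 0.0063, "rx": 0, "ry": 0, "rz": 0, "gripper": 1},
    {"dx": 0.0135, "dy": -0.0052, "dz": 0.0053, "rx": 0, "ry": 0, "rz": 0, "gripper": 1},
    {"dx": 0.0138, "dy": -0.0053, "dz": 0.0043, "rx": 0, "ry": 0, "rz": 0, "gripper": 1},
    {"dx": 0.01, "dy": -0.0038, "dz": 0.0025, "rx": 0, "ry": 0, "rz": 0, "gripper": 1},
  ],
)

```text
clock: 6.0
tool_pos: [0.6352, -0.1725, 0.285]
orientation: [-0.575, -3.088, 0.0]
wrist_force: [-2.6, -0.9, 2.1]
grip_width: 0.0091
grip_force: 24.3
```

Request:
step_arm(
  motion=[
    {"dx": 0.006, "dy": -0.0023, "dz": 0.001, "rx": 0, "ry": 0, "rz": 0, "gripper": 1},
    {"dx": 0.004, "dy": -0.0015, "dz": 0.001, "rx": 0, "ry": 0, "rz": 0, "gripper": 1},
    {"dx": 0.004, "dy": -0.0015, "dz": 0.001, "rx": 0, "ry": 0, "rz": 0, "gripper": 1},
    {"dx": 0, "dy": 0, "dz": 0, "rx": 0, "ry": 0, "rz": 0, "gripper": 1},
  ],
)

```text
clock: 6.4
tool_pos: [0.6488, -0.1776, 0.2877]
orientation: [-0.575, -3.088, 0.0]
wrist_force: [-2.7, -1.5, 3.7]
grip_width: 0.0086
grip_force: 24.5
```

Run:
```python
from h import *
m=vision.camera_model("scene"); 
a=save("scene","pics/s4.png")[110:330,270:430]; b=vision.camera("side")[110:310,270:430]
a=cv2.resize(a,None,fx=2.5,fy=2.5); b=cv2.resize(b,None,fx=2.5,fy=2.5)
o=np.zeros((550,800,3),np.uint8); o[:550,:400]=a; o[:500,400:]=b
cv2.imwrite("pics/c4.png",o[:,:,::-1])
```

```text
(no output)
```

View pics/c4.png

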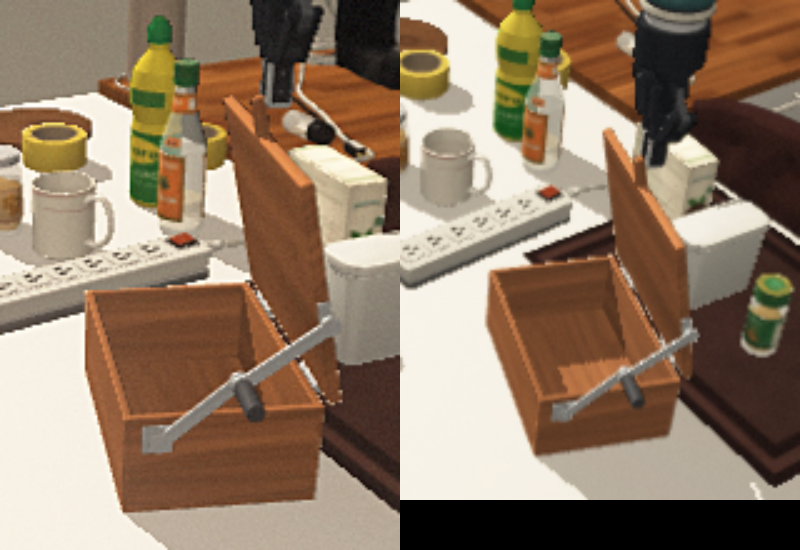

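The lid is up and the stay looks about straight. I'll nudge it to the stop, then let go.

Request:
step_arm(
  motion=[
    {"dx": 0.004, "dy": -0.0015, "dz": 0.0005, "rx": 0, "ry": 0, "rz": 0, "gripper": 1},
    {"dx": 0.004, "dy": -0.0015, "dz": 0, "rx": 0, "ry": 0, "rz": 0, "gripper": 1},
    {"dx": 0, "dy": 0, "dz": 0, "rx": 0, "ry": 0, "rz": 0, "gripper": 1},
  ],
)

```text
clock: 6.8
tool_pos: [0.6526, -0.179, 0.2878]
orientation: [-0.572, -3.079, -0.002]
wrist_force: [-15.4, 2.7, 8.6]
grip_width: 0.007
grip_force: 24.5
```

At the stop (15 N). Releasing.

Request:
step_arm(
  motion=[
    {"dx": 0, "dy": 0, "dz": 0, "rx": 0, "ry": 0, "rz": 0, "gripper": -0.2},
    {"dx": 0, "dy": 0, "dz": 0, "rx": 0, "ry": 0, "rz": 0, "gripper": -0.2},
    {"dx": 0, "dy": 0, "dz": 0, "rx": 0, "ry": 0, "rz": 0, "gripper": -0.2},
    {"dx": 0, "dy": 0, "dz": 0, "rx": 0, "ry": 0, "rz": 0, "gripper": -0.2},
    {"dx": 0, "dy": 0, "dz": 0.03, "rx": 0, "ry": 0, "rz": 0, "gripper": -0.2},
    {"dx": 0, "dy": 0, "dz": 0.04, "rx": 0, "ry": 0, "rz": 0, "gripper": -0.2},
    {"dx": 0, "dy": 0, "dz": 0, "rx": 0, "ry": 0, "rz": 0, "gripper": -0.2},
    {"dx": 0, "dy": 0, "dz": 0, "rx": 0, "ry": 0, "rz": 0, "gripper": -0.2},
  ],
)

```text
clock: 7.6
tool_pos: [0.6581, -0.1807, 0.36]
orientation: [0.574, 3.084, -0.001]
wrist_force: [0.5, 0.2, 0.3]
grip_width: 0.0511
grip_force: 0.0
```

Run:
```python
from h import *
a=save("scene","pics/s5.png")[110:330,270:430]; b=vision.camera("side")[110:310,270:430]
a=cv2.resize(a,None,fx=2.5,fy=2.5); b=cv2.resize(b,None,fx=2.5,fy=2.5)
o=np.zeros((550,800,3),np.uint8); o[:550,:400]=a; o[:500,400:]=b
cv2.imwrite("pics/c5.png",o[:,:,::-1])
S=arm.read_state(); print(S["clock"],S["tool_pos"])
```

```text
7.7 [ 0.6567541  -0.18032894  0.35672372]
```

View pics/c5.png

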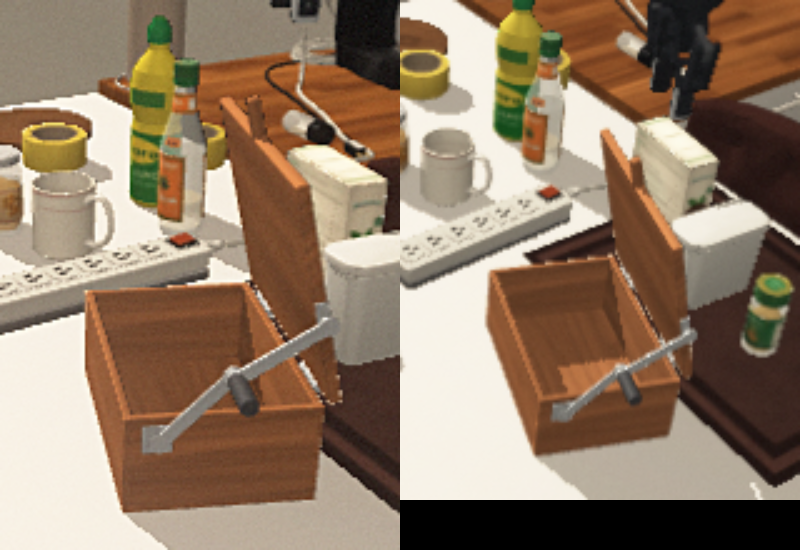

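The stay is locked past straight, with the knee at scene crop (233,375) and the knob centre at (243,393), and the lid stands free. I'll move over the jar and refit the box pose from the open rim.

Request:
step_arm(
  motion=[
    {"dx": -0.0194, "dy": 0.04, "dz": 0, "rx": 0, "ry": 0, "rz": -0.093, "gripper": -0.4},
    {"dx": -0.0194, "dy": 0.04, "dz": 0, "rx": 0, "ry": 0, "rz": -0.093, "gripper": -0.4},
    {"dx": -0.0194, "dy": 0.04, "dz": 0, "rx": 0, "ry": 0, "rz": -0.093, "gripper": -0.4},
    {"dx": -0.0194, "dy": 0.04, "dz": -0.015, "rx": 0, "ry": 0, "rz": -0.093, "gripper": -0.4},
    {"dx": -0.0194, "dy": 0.04, "dz": -0.03, "rx": 0, "ry": 0, "rz": -0.093, "gripper": -0.4},
    {"dx": -0.0194, "dy": 0.04, "dz": -0.03, "rx": 0, "ry": 0, "rz": -0.093, "gripper": -0.4},
    {"dx": -0.0194, "dy": 0.04, "dz": -0.03, "rx": 0, "ry": 0, "rz": -0.093, "gripper": -0.4},
    {"dx": -0.0194, "dy": 0.04, "dz": -0.03, "rx": 0, "ry": 0, "rz": -0.093, "gripper": -0.4},
    {"dx": -0.0194, "dy": 0.04, "dz": -0.03, "rx": 0, "ry": 0, "rz": -0.093, "gripper": -0.4},
    {"dx": -0.0194, "dy": 0.039, "dz": -0.032, "rx": 0, "ry": 0, "rz": -0.092, "gripper": -0.4},
    {"dx": 0, "dy": 0, "dz": 0, "rx": 0, "ry": 0, "rz": 0, "gripper": -0.4},
    {"dx": 0, "dy": 0, "dz": 0, "rx": 0, "ry": 0, "rz": 0, "gripper": -0.4},
  ],
)

```text
clock: 8.9
tool_pos: [0.469, 0.202, 0.1711]
orientation: [-1.892, -2.506, 0.006]
wrist_force: [0.8, -0.4, 0.4]
grip_width: 0.0596
grip_force: 0.0
```

Run:
```python
from h import *
from scipy.optimize import least_squares
m=vision.camera_model("wrist"); a=save("wrist","pics/w6.png"); S=arm.read_state()
print(np.round(S["tool_pos"],4),S["grip_width"],"tcp proj",proj(m,S["tool_pos"]),np.round(S["orientation"],3))
d=models.boxes_of("wrist","jar_center"); print([(np.round(x["extent"]),x["confidence"]) for x in d])
c=np.array([.463,.2191,.019]); u=np.array([np.cos(-1.295),np.sin(-1.295),0]); print("jar ends/centre predicted",proj(m,[c-.045*u,c+.045*u,c]).round(0).tolist())
ms=vision.camera_model("scene"); mi=vision.camera_model("side")
F=np.array([[-.085,.12,.095],[-.085,-.12,.095],[.085,-.12,.095],[-.085,-.12,0],[.085,-.12,0],[-.057,-.125,.075]])
uv=np.array([[88,291],[127,413],[322,406],[125,510],[316,500],[157,440]])/2.5+[270,110]
ug=(np.array([[488,269],[531,402],[680,381],[537,455],[672,435],[563,411]])-[400,0])/2.5+[270,110]
def W(p,F): c,s=np.cos(p[2]),np.sin(p[2]); return F@np.array([[c,s,0],[-s,c,0],[0,0,1]])+[p[0],p[1],p[3]]
f=lambda p:np.r_[(proj(ms,W(p,F))-uv).ravel(),(proj(mi,W(p,F))-ug).ravel()]
for fn,p0 in((f,[.6,-.2,0,0]),(lambda p:f(np.r_[p,0]),[.6,-.2,0])):
    r=least_squares(fn,p0,loss="soft_l1"); print(r.x.round(4),r.cost); print(fn(r.x).reshape(-1,2).round(1).tolist())
# knob: triangulate
kp=[(ms,np.array([243,393])/2.5+[270,110]),(mi,(np.array([628,386])-[400,0])/2.5+[270,110])]
g=lambda P:np.r_[tuple((proj(mm,P)[0]-q) for mm,q in kp)]
k=least_squares(g,[.6,-.3,.13]); print("knob",k.x.round(4),k.fun.round(1))
```

```text
[0.4707 0.2017 0.1727] 0.05954985580879116 tcp proj [[281.62912127 241.36402466]] [-1.895e+00 -2.506e+00  2.000e-03]
[(array([213., 250.,  21.,  41.]), 0.7), (array([258., 120.,  44.,  89.]), 0.64)]
jar ends/centre predicted [[279.0, 127.0], [279.0, 211.0], [279.0, 171.0]]
[ 0.5977 -0.1531 -0.3656 -0.005 ] 9.446721318593758
[[-0.4, -0.6], [-0.9, 2.3], [1.4, 0.2], [-1.0, 0.9], [-0.4, -0.4], [0.7, 0.2], [0.9, -0.6], [3.7, -1.3], [0.5, -0.6], [-1.2, -0.0], [-1.3, 0.0], [0.3, -0.0]]
[ 0.5942 -0.1579 -0.3677] 10.225596932459341
[[-0.6, -1.4], [-1.3, 1.8], [1.7, -0.3], [-1.4, 0.7], [-0.1, -0.5], [0.4, -0.2], [1.0, -0.7], [3.8, -1.0], [0.9, -0.4], [-1.2, 0.4], [-0.9, 0.4], [0.4, 0.3]]
knob [ 0.5427 -0.3008  0.1321] [-0.1  0.1  0.2 -0.1]
```

View pics/w6.png

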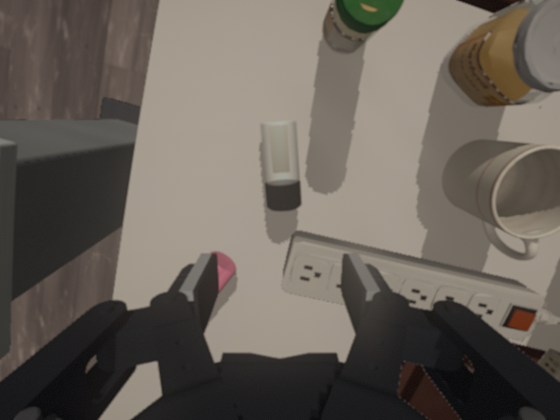

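The wrist view shows the clear jar from (279,120) to its cap end at (283,209), centre about (281,165), clear of the strip corner at (292,233). The last move fell 17 mm short in y. I'll correct that, descend and grip.

Request:
step_arm(
  motion=[
    {"dx": -0.004, "dy": 0.012, "dz": 0, "rx": 0, "ry": 0, "rz": 0, "gripper": -0.4},
    {"dx": -0.004, "dy": 0.011, "dz": -0.02, "rx": 0, "ry": 0, "rz": 0, "gripper": -0.4},
    {"dx": 0, "dy": 0, "dz": -0.03, "rx": 0, "ry": 0, "rz": 0, "gripper": -0.4},
    {"dx": 0, "dy": 0, "dz": -0.03, "rx": 0, "ry": 0, "rz": 0, "gripper": -0.4},
    {"dx": 0, "dy": 0, "dz": -0.03, "rx": 0, "ry": 0, "rz": 0, "gripper": -0.4},
    {"dx": 0, "dy": 0, "dz": -0.03, "rx": 0, "ry": 0, "rz": 0, "gripper": -0.4},
    {"dx": 0, "dy": 0, "dz": -0.022, "rx": 0, "ry": 0, "rz": 0, "gripper": -0.4},
    {"dx": 0, "dy": 0, "dz": 0, "rx": 0, "ry": 0, "rz": 0, "gripper": 0.6},
    {"dx": 0, "dy": 0, "dz": 0, "rx": 0, "ry": 0, "rz": 0, "gripper": 0.6},
    {"dx": 0, "dy": 0, "dz": 0, "rx": 0, "ry": 0, "rz": 0, "gripper": 0.6},
    {"dx": 0, "dy": 0, "dz": 0, "rx": 0, "ry": 0, "rz": 0, "gripper": 0.6},
    {"dx": 0, "dy": 0, "dz": 0, "rx": 0, "ry": 0, "rz": 0, "gripper": 0.6},
  ],
  force=25,
)

```text
clock: 10.2
tool_pos: [0.4642, 0.2255, 0.0129]
orientation: [1.897, 2.503, 0.004]
wrist_force: [0.7, -1.1, 0.6]
grip_width: 0.0172
grip_force: 0.0
```

Run:
```python
from h import *
m=vision.camera_model("wrist"); a=save("wrist","pics/w7.png"); S=arm.read_state()
print(S["clock"],np.round(S["tool_pos"],4),S["grip_width"],S["grip_force"],"tcp proj",proj(m,S["tool_pos"]))
for c in("wrist","scene","side"):
    if c!="wrist": b=save(c,f"pics/{c}7.png")
    print(c,[(np.round(x["extent"]).tolist(),round(x["confidence"],2)) for x in models.boxes_of(c,"jar_center")])
    mm=vision.camera_model(c); print(proj(mm,S["tool_pos"]).round(0),proj(mm,[.463,.219,.019]).round(0))
a=cv2.resize(a[80:420,130:430],None,fx=1.3,fy=1.3); b=cv2.resize(cv2.imread("pics/scene7.png")[160:270,190:290,::-1],None,fx=4,fy=4)
o=np.zeros((450,800,3),np.uint8); o[:a.shape[0],:a.shape[1]]=a; o[:b.shape[0],400:]=b
cv2.imwrite("pics/c7.png",o[:,:,::-1])
```

```text
10.25 [0.4639 0.2254 0.0126] 0.017015573397503588 0.0 tcp proj [[278.57300404 239.08412234]]
wrist [([237.0, 164.0, 71.0, 165.0], 0.66)]
[[280. 239.]] [[275. 253.]]
scene [([224.0, 216.0, 27.0, 16.0], 0.79), ([236.0, 238.0, 17.0, 28.0], 0.65), ([211.0, 180.0, 6.0, 20.0], 0.58)]
[[238. 224.]] [[239. 223.]]
side [([234.0, 201.0, 26.0, 16.0], 0.8), ([246.0, 226.0, 21.0, 24.0], 0.6), ([210.0, 158.0, 16.0, 23.0], 0.51)]
[[246. 207.]] [[246. 207.]]
```

View pics/c7.png

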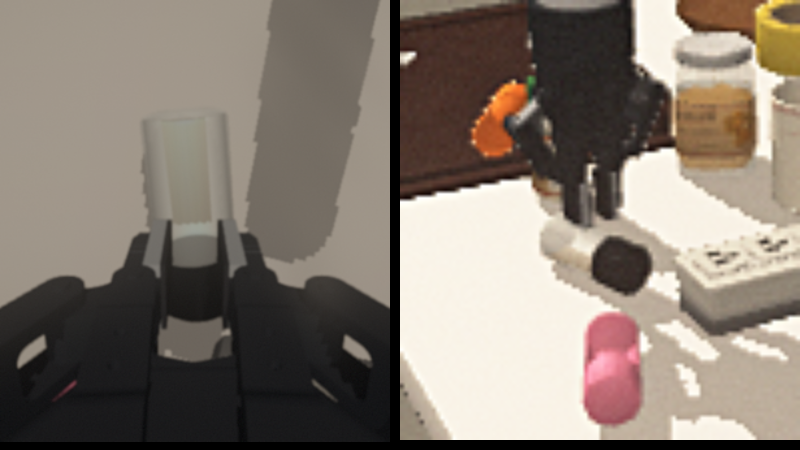

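The fingertips end about 20 mm above the reported TCP: scene crop tips at (590,220), with the jar below at (595,257). That also explains the first miss on the tab. The horizontal position is right, so I'll open, go 22 mm lower and watch the force.

Request:
step_arm(
  motion=[
    {"dx": 0, "dy": 0, "dz": 0.004, "rx": 0, "ry": 0, "rz": 0, "gripper": -0.4},
    {"dx": 0, "dy": 0, "dz": 0, "rx": 0, "ry": 0, "rz": 0, "gripper": -0.4},
    {"dx": 0, "dy": 0, "dz": 0, "rx": 0, "ry": 0, "rz": 0, "gripper": -0.4},
    {"dx": 0, "dy": -0.002, "dz": 0, "rx": 0, "ry": 0, "rz": 0, "gripper": -0.4},
    {"dx": 0, "dy": 0, "dz": -0.013, "rx": 0, "ry": 0, "rz": 0, "gripper": -0.4},
    {"dx": 0, "dy": 0, "dz": -0.007, "rx": 0, "ry": 0, "rz": 0, "gripper": -0.4},
    {"dx": 0, "dy": 0, "dz": -0.003, "rx": 0, "ry": 0, "rz": 0, "gripper": -0.4},
    {"dx": 0, "dy": 0, "dz": -0.003, "rx": 0, "ry": 0, "rz": 0, "gripper": -0.4},
  ],
)

```text
clock: 11.3
tool_pos: [0.4624, 0.2228, -0.0116]
orientation: [-1.897, -2.503, 0.002]
wrist_force: [0.5, -0.1, 0.8]
grip_width: 0.06
grip_force: 0.0
```

Request:
step_arm(
  motion=[
    {"dx": 0, "dy": 0, "dz": 0, "rx": 0, "ry": 0, "rz": 0, "gripper": 0.6},
    {"dx": 0, "dy": 0, "dz": 0, "rx": 0, "ry": 0, "rz": 0, "gripper": 0.6},
    {"dx": 0, "dy": 0, "dz": 0, "rx": 0, "ry": 0, "rz": 0, "gripper": 0.6},
    {"dx": 0, "dy": 0, "dz": 0, "rx": 0, "ry": 0, "rz": 0, "gripper": 0.6},
    {"dx": 0, "dy": 0, "dz": 0, "rx": 0, "ry": 0, "rz": 0, "gripper": 0.6},
  ],
  force=25,
)

```text
clock: 11.8
tool_pos: [0.4631, 0.2231, -0.0104]
orientation: [1.897, 2.504, 0.0]
wrist_force: [0.7, 0.4, -1.0]
grip_width: 0.0377
grip_force: 24.4
```

Gripped (37.7 mm). Lifting and carrying it to the box.

Request:
step_arm(
  motion=[
    {"dx": 0, "dy": 0, "dz": 0.04, "rx": 0, "ry": 0, "rz": 0, "gripper": 0.6},
    {"dx": 0, "dy": 0, "dz": 0.05, "rx": 0, "ry": 0, "rz": 0, "gripper": 0.6},
    {"dx": 0.01, "dy": -0.031, "dz": 0.05, "rx": 0, "ry": 0, "rz": 0.077, "gripper": 0.6},
    {"dx": 0.01, "dy": -0.031, "dz": 0.02, "rx": 0, "ry": 0, "rz": 0.077, "gripper": 0.6},
    {"dx": 0.01, "dy": -0.031, "dz": 0, "rx": 0, "ry": 0, "rz": 0.077, "gripper": 0.6},
    {"dx": 0.01, "dy": -0.031, "dz": 0, "rx": 0, "ry": 0, "rz": 0.077, "gripper": 0.6},
    {"dx": 0.01, "dy": -0.031, "dz": 0, "rx": 0, "ry": 0, "rz": 0.077, "gripper": 0.6},
    {"dx": 0.01, "dy": -0.031, "dz": 0, "rx": 0, "ry": 0, "rz": 0.077, "gripper": 0.6},
    {"dx": 0.01, "dy": -0.031, "dz": 0, "rx": 0, "ry": 0, "rz": 0.077, "gripper": 0.6},
    {"dx": 0.01, "dy": -0.031, "dz": 0, "rx": 0, "ry": 0, "rz": 0.077, "gripper": 0.6},
    {"dx": 0.01, "dy": -0.031, "dz": 0, "rx": 0, "ry": 0, "rz": 0.077, "gripper": 0.6},
    {"dx": 0.01, "dy": -0.031, "dz": 0, "rx": 0, "ry": 0, "rz": 0.077, "gripper": 0.6},
  ],
)

```text
clock: 13.0
tool_pos: [0.5615, -0.0833, 0.1413]
orientation: [0.813, 3.034, 0.0]
wrist_force: [0.3, 1.1, 0.1]
grip_width: 0.0385
grip_force: 24.8
```

Request:
step_arm(
  motion=[
    {"dx": 0.007, "dy": -0.031, "dz": 0, "rx": 0, "ry": 0, "rz": 0.08, "gripper": 0.6},
    {"dx": 0.007, "dy": -0.031, "dz": 0, "rx": 0, "ry": 0, "rz": 0.079, "gripper": 0.6},
    {"dx": 0, "dy": 0, "dz": 0, "rx": 0, "ry": 0, "rz": 0, "gripper": 0.6},
    {"dx": 0, "dy": 0, "dz": 0, "rx": 0, "ry": 0, "rz": 0, "gripper": 0.6},
  ],
)

```text
clock: 13.4
tool_pos: [0.5751, -0.1444, 0.1411]
orientation: [-0.578, -3.087, -0.001]
wrist_force: [0.3, -0.6, -0.4]
grip_width: 0.0379
grip_force: 24.8
```

Run:
```python
from h import *
S=arm.read_state()
print(np.round(S["tool_pos"],4),S["grip_width"],cv2.Rodrigues(np.array(S["orientation"]))[0].round(3).tolist())
for c in("scene","side"):
    b=save(c,f"pics/{c}8.png"); print(c,[(np.round(x["extent"]).tolist(),round(x["confidence"],2)) for x in models.boxes_of(c,"jar_center")])
    print(proj(vision.camera_model(c),np.array(S["tool_pos"])+[0,0,.0295]).round(0))
```

```text
[ 0.5751 -0.1444  0.1411] 0.03789784075849638 [[-0.932, 0.362, -0.001], [0.362, 0.932, 0.001], [0.001, 0.0, -1.0]]
scene [([315.0, 211.0, 44.0, 20.0], 0.91), ([234.0, 239.0, 17.0, 28.0], 0.9), ([208.0, 180.0, 12.0, 20.0], 0.76)]
[[339. 216.]]
side [([211.0, 158.0, 11.0, 22.0], 0.66), ([318.0, 216.0, 36.0, 15.0], 0.61), ([247.0, 225.0, 17.0, 28.0], 0.55)]
[[337. 219.]]
```

The jar hangs where expected, centre at scene (337,221), over box x −23 mm. Lowering to 3 mm above the floor and releasing.

Request:
step_arm(
  motion=[
    {"dx": 0, "dy": 0, "dz": -0.03, "rx": 0, "ry": 0, "rz": 0, "gripper": 0.6},
    {"dx": 0, "dy": 0, "dz": -0.03, "rx": 0, "ry": 0, "rz": 0, "gripper": 0.6},
    {"dx": 0, "dy": 0, "dz": -0.03, "rx": 0, "ry": 0, "rz": 0, "gripper": 0.6},
    {"dx": 0, "dy": 0, "dz": -0.025, "rx": 0, "ry": 0, "rz": 0, "gripper": 0.6},
    {"dx": 0, "dy": 0, "dz": -0.015, "rx": 0, "ry": 0, "rz": 0, "gripper": 0.6},
    {"dx": 0, "dy": 0, "dz": -0.007, "rx": 0, "ry": 0, "rz": 0, "gripper": 0.6},
    {"dx": 0, "dy": 0, "dz": 0, "rx": 0, "ry": 0, "rz": 0, "gripper": 0.6},
  ],
)

```text
clock: 14.3
tool_pos: [0.575, -0.1434, 0.0038]
orientation: [-0.573, -3.088, -0.0]
wrist_force: [-0.7, 0.2, -0.5]
grip_width: 0.038
grip_force: 24.8
```

Request:
step_arm(
  motion=[
    {"dx": 0, "dy": 0, "dz": -0.002, "rx": 0, "ry": 0, "rz": 0, "gripper": 0.6},
    {"dx": 0, "dy": 0, "dz": 0, "rx": 0, "ry": 0, "rz": 0, "gripper": -0.2},
    {"dx": 0, "dy": 0, "dz": 0, "rx": 0, "ry": 0, "rz": 0, "gripper": -0.2},
    {"dx": 0, "dy": 0, "dz": 0, "rx": 0, "ry": 0, "rz": 0, "gripper": -0.2},
    {"dx": 0, "dy": 0, "dz": 0.015, "rx": 0, "ry": 0, "rz": 0, "gripper": -0.2},
    {"dx": 0, "dy": 0, "dz": 0.03, "rx": 0, "ry": 0, "rz": 0, "gripper": -0.2},
    {"dx": 0, "dy": 0, "dz": 0.04, "rx": 0, "ry": 0, "rz": 0, "gripper": -0.2},
    {"dx": 0, "dy": 0, "dz": 0.04, "rx": 0, "ry": 0, "rz": 0, "gripper": -0.2},
    {"dx": 0, "dy": 0, "dz": 0.042, "rx": 0, "ry": 0, "rz": 0, "gripper": -0.2},
    {"dx": 0, "dy": 0, "dz": 0, "rx": 0, "ry": 0, "rz": 0, "gripper": 1},
  ],
)

```text
clock: 15.3
tool_pos: [0.5807, -0.1455, 0.1791]
orientation: [0.572, 3.074, -0.002]
wrist_force: [1.6, -0.7, 0.1]
grip_width: 0.038
grip_force: 0.0
```

Run:
```python
from h import *
S=arm.read_state()
print(np.round(S["tool_pos"],4),S["grip_width"])
for c in("scene","side"):
    b=save(c,f"pics/{c}9.png"); 
    for t in("jar_center","stay_knob"): print(c,t,[(np.round(x["extent"]).tolist(),round(x["confidence"],2)) for x in models.boxes_of(c,t)])
    mm=vision.camera_model(c); print("pred jar",proj(mm,[.575,-.1434,.029]).round(0),"knob",proj(mm,[.5427,-.3008,.1321]).round(0))
```

```text
[ 0.5807 -0.1455  0.1791] 0.038022290612413766
scene jar_center [([209.0, 181.0, 9.0, 20.0], 0.69), ([236.0, 239.0, 17.0, 25.0], 0.56)]
scene stay_knob [([359.0, 236.0, 45.0, 43.0], 0.76)]
pred jar [[336. 270.]] knob [[367. 267.]]
side jar_center [([253.0, 151.0, 18.0, 30.0], 0.7), ([322.0, 247.0, 26.0, 15.0], 0.69), ([248.0, 225.0, 15.0, 27.0], 0.53), ([212.0, 159.0, 13.0, 22.0], 0.47)]
side stay_knob [([354.0, 243.0, 33.0, 29.0], 0.63)]
pred jar [[333. 253.]] knob [[361. 264.]]
```

The side view puts the jar at (335,254), as predicted for the box floor, and the stay is still locked. Moving above the knob with the fingers shut and slightly tilted outward.

Request:
step_arm(
  motion=[
    {"dx": -0.007, "dy": -0.027, "dz": 0, "rx": 0.031, "ry": -0.012, "rz": 0, "gripper": 1},
    {"dx": -0.007, "dy": -0.027, "dz": 0, "rx": 0.031, "ry": -0.012, "rz": 0, "gripper": 1},
    {"dx": -0.007, "dy": -0.027, "dz": 0, "rx": 0.031, "ry": -0.012, "rz": 0, "gripper": 1},
    {"dx": -0.007, "dy": -0.027, "dz": 0, "rx": 0.031, "ry": -0.012, "rz": 0, "gripper": 1},
    {"dx": -0.007, "dy": -0.027, "dz": 0, "rx": 0.031, "ry": -0.012, "rz": 0, "gripper": 1},
    {"dx": -0.007, "dy": -0.026, "dz": 0, "rx": 0.031, "ry": -0.012, "rz": 0, "gripper": 1},
    {"dx": 0, "dy": 0, "dz": 0, "rx": 0, "ry": 0, "rz": 0, "gripper": 1},
    {"dx": 0, "dy": 0, "dz": 0, "rx": 0, "ry": 0, "rz": 0, "gripper": 1},
  ],
)

```text
clock: 16.4
tool_pos: [0.5323, -0.3051, 0.1675]
orientation: [0.569, 3.04, 0.307]
wrist_force: [-0.1, 0.4, -0.6]
grip_width: -0.0002
grip_force: 0.0
```

Request:
step_arm(
  motion=[
    {"dx": 0.004, "dy": -0.001, "dz": -0.02, "rx": 0, "ry": 0, "rz": 0, "gripper": 1},
    {"dx": 0, "dy": 0, "dz": -0.02, "rx": 0, "ry": 0, "rz": 0, "gripper": 1},
    {"dx": 0, "dy": 0, "dz": -0.005, "rx": 0, "ry": 0, "rz": 0, "gripper": 1},
    {"dx": 0, "dy": 0, "dz": -0.005, "rx": 0, "ry": 0, "rz": 0, "gripper": 1},
    {"dx": 0, "dy": 0, "dz": 0, "rx": 0, "ry": 0, "rz": 0, "gripper": 1},
  ],
)

```text
clock: 16.9
tool_pos: [0.5374, -0.305, 0.1189]
orientation: [0.564, 3.039, 0.305]
wrist_force: [-0.6, 1.2, -0.4]
grip_width: 0.0
grip_force: 0.0
```

Run:
```python
from h import *
S=arm.read_state()
print(np.round(S["tool_pos"],4),np.round(S["wrist_force"],1))
for c in("scene","side"):
    b=save(c,f"pics/{c}10.png"); mm=vision.camera_model(c); R=cv2.Rodrigues(np.array(S["orientation"]))[0]
    print(c,"knob",[(np.round(x["extent"]).tolist(),round(x["confidence"],2)) for x in models.boxes_of(c,"stay_knob")],"tip",proj(mm,np.array(S["tool_pos"])-.02*R[:,2]).round(0),"tcp",proj(mm,S["tool_pos"]).round(0))
    u,v=proj(mm,[.5427,-.3008,.1321])[0].astype(int)
    if c=="scene": A=cv2.resize(b[v-50:v+30,u-45:u+45],None,fx=4.4,fy=4.4)
    else: B=cv2.resize(b[v-50:v+30,u-45:u+45],None,fx=4.4,fy=4.4)
cv2.imwrite("pics/c10.png",np.hstack([A,B])[:,:,::-1])
```

```text
[ 0.5374 -0.305   0.1189] [-0.6  1.2 -0.4]
scene knob [([305.0, 149.0, 99.0, 167.0], 0.62), ([364.0, 237.0, 40.0, 41.0], 0.48)] tip [[367. 267.]] tcp [[366. 275.]]
side knob [([353.0, 262.0, 15.0, 8.0], 0.56)] tip [[362. 265.]] tcp [[360. 269.]]
```

View pics/c10.png

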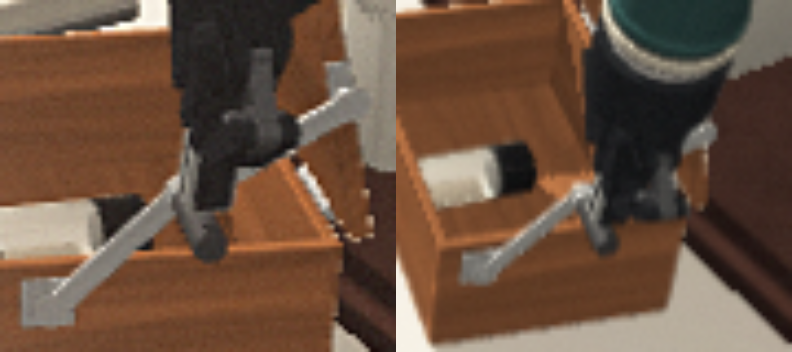

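That shows the jar lying in the box and the shut tips just above the knob at scene crop (208,240). That was also one picture over the limit of 10, so I won't view any more. Pressing the knob along its arc.

Request:
step_arm(
  motion=[
    {"dx": 0.002, "dy": -0.0008, "dz": -0.006, "rx": 0, "ry": 0, "rz": 0, "gripper": 1},
    {"dx": 0.003, "dy": -0.0012, "dz": -0.006, "rx": 0, "ry": 0, "rz": 0, "gripper": 1},
    {"dx": 0.003, "dy": -0.0012, "dz": -0.006, "rx": 0, "ry": 0, "rz": 0, "gripper": 1},
    {"dx": 0, "dy": 0, "dz": 0, "rx": 0, "ry": 0, "rz": 0, "gripper": 1},
  ],
)

```text
clock: 17.5
tool_pos: [0.5452, -0.309, 0.1001]
orientation: [0.565, 3.039, 0.305]
wrist_force: [-0.2, -0.5, 0.8]
grip_width: -0.0003
grip_force: 0.3
```

Run:
```python
from h import *
S=arm.read_state()
print(np.round(S["tool_pos"],4),np.round(S["wrist_force"],1))
for c in("scene","side"):
    b=save(c,f"pics/{c}11.png")
    for t in ("stay_knob","lid_lip"): print(c,t,[(np.round(x["extent"]).tolist(),round(x["confidence"],2)) for x in models.boxes_of(c,t)])
a=cv2.imread("pics/scene10.png").astype(int);b=cv2.imread("pics/scene11.png").astype(int)
```

```text
[ 0.5452 -0.309   0.1001] [-0.2 -0.5  0.8]
scene stay_knob []
scene lid_lip [([359.0, 150.0, 47.0, 125.0], 0.92), ([284.0, 178.0, 31.0, 38.0], 0.22)]
side stay_knob []
side lid_lip [([352.0, 175.0, 36.0, 88.0], 0.96)]
```

Request:
step_arm(
  motion=[
    {"dx": 0.004, "dy": -0.0015, "dz": -0.005, "rx": 0, "ry": 0, "rz": 0, "gripper": 1},
    {"dx": 0.003, "dy": -0.0012, "dz": -0.007, "rx": 0, "ry": 0, "rz": 0, "gripper": 1},
    {"dx": 0.003, "dy": -0.0012, "dz": -0.007, "rx": 0, "ry": 0, "rz": 0, "gripper": 1},
    {"dx": 0.003, "dy": -0.0012, "dz": -0.007, "rx": 0, "ry": 0, "rz": 0, "gripper": 1},
    {"dx": 0.002, "dy": -0.0008, "dz": -0.007, "rx": 0, "ry": 0, "rz": 0, "gripper": 1},
    {"dx": 0, "dy": 0, "dz": 0, "rx": 0, "ry": 0, "rz": 0, "gripper": 1},
    {"dx": 0, "dy": 0, "dz": 0, "rx": 0, "ry": 0, "rz": 0, "gripper": 1},
  ],
)

```text
clock: 18.5
tool_pos: [0.5603, -0.3149, 0.0673]
orientation: [0.565, 3.038, 0.304]
wrist_force: [-1.2, -0.3, -0.0]
grip_width: -0.0
grip_force: 0.0
```

Run:
```python
from h import *
S=arm.read_state()
print(np.round(S["tool_pos"],4),np.round(S["wrist_force"],1))
for c in("scene","side"):
    b=save(c,f"pics/{c}12.png")
    for t in ("stay_knob","lid_lip"): print(c,t,[(np.round(x["extent"]).tolist(),round(x["confidence"],2)) for x in models.boxes_of(c,t)])
```

```text
[ 0.5603 -0.3149  0.0673] [-1.2 -0.3 -0. ]
scene stay_knob [([371.0, 278.0, 13.0, 17.0], 0.57)]
scene lid_lip [([331.0, 161.0, 73.0, 112.0], 0.92)]
side stay_knob []
side lid_lip [([331.0, 182.0, 38.0, 62.0], 0.64)]
```

The knee is broken and the lid is sinking: its left edge in the scene picture went from 359 to 331. Retracting outward.

Request:
step_arm(
  motion=[
    {"dx": -0.007, "dy": -0.018, "dz": 0.01, "rx": 0, "ry": 0, "rz": 0, "gripper": 1},
    {"dx": -0.014, "dy": -0.037, "dz": 0.02, "rx": 0, "ry": 0, "rz": 0, "gripper": 1},
    {"dx": -0.014, "dy": -0.037, "dz": 0.03, "rx": 0, "ry": 0, "rz": 0, "gripper": 1},
    {"dx": 0, "dy": 0, "dz": 0.03, "rx": 0, "ry": 0, "rz": 0, "gripper": 1},
    {"dx": 0, "dy": 0, "dz": 0.03, "rx": 0, "ry": 0, "rz": 0, "gripper": 1},
    {"dx": 0, "dy": 0, "dz": 0.03, "rx": 0, "ry": 0, "rz": 0, "gripper": 1},
    {"dx": 0, "dy": 0, "dz": 0, "rx": 0, "ry": 0, "rz": 0, "gripper": 1},
    {"dx": 0, "dy": 0, "dz": 0, "rx": 0, "ry": 0, "rz": 0, "gripper": 1},
    {"dx": 0, "dy": 0, "dz": 0, "rx": 0, "ry": 0, "rz": 0, "gripper": 1},
    {"dx": 0, "dy": 0, "dz": 0, "rx": 0, "ry": 0, "rz": 0, "gripper": 1},
    {"dx": 0, "dy": 0, "dz": 0, "rx": 0, "ry": 0, "rz": 0, "gripper": 1},
    {"dx": 0, "dy": 0, "dz": 0, "rx": 0, "ry": 0, "rz": 0, "gripper": 1},
  ],
)

```text
clock: 20.0
tool_pos: [0.525, -0.4066, 0.2172]
orientation: [0.565, 3.039, 0.306]
wrist_force: [-0.1, -0.4, -0.8]
grip_width: -0.0002
grip_force: 0.0
```

Request:
step_arm(
  motion=[
    {"dx": 0, "dy": 0, "dz": 0, "rx": 0, "ry": 0, "rz": 0, "gripper": 1},
    {"dx": 0, "dy": 0, "dz": 0, "rx": 0, "ry": 0, "rz": 0, "gripper": 1},
    {"dx": 0, "dy": 0, "dz": 0, "rx": 0, "ry": 0, "rz": 0, "gripper": 1},
    {"dx": 0, "dy": 0, "dz": 0, "rx": 0, "ry": 0, "rz": 0, "gripper": 1},
    {"dx": 0, "dy": 0, "dz": 0, "rx": 0, "ry": 0, "rz": 0, "gripper": 1},
    {"dx": 0, "dy": 0, "dz": 0, "rx": 0, "ry": 0, "rz": 0, "gripper": 1},
    {"dx": 0, "dy": 0, "dz": 0, "rx": 0, "ry": 0, "rz": 0, "gripper": 1},
    {"dx": 0, "dy": 0, "dz": 0, "rx": 0, "ry": 0, "rz": 0, "gripper": 1},
    {"dx": 0, "dy": 0, "dz": 0, "rx": 0, "ry": 0, "rz": 0, "gripper": 1},
    {"dx": 0, "dy": 0, "dz": 0, "rx": 0, "ry": 0, "rz": 0, "gripper": 1},
    {"dx": 0, "dy": 0, "dz": 0, "rx": 0, "ry": 0, "rz": 0, "gripper": 1},
    {"dx": 0, "dy": 0, "dz": 0, "rx": 0, "ry": 0, "rz": 0, "gripper": 1},
  ],
)

```text
clock: 21.2
tool_pos: [0.5254, -0.4071, 0.2183]
orientation: [0.565, 3.038, 0.304]
wrist_force: [-0.6, 0.1, -0.4]
grip_width: 0.0001
grip_force: 0.0
```

Request:
step_arm(
  motion=[
    {"dx": 0, "dy": 0, "dz": 0, "rx": 0, "ry": 0, "rz": 0, "gripper": 1},
    {"dx": 0, "dy": 0, "dz": 0, "rx": 0, "ry": 0, "rz": 0, "gripper": 1},
    {"dx": 0, "dy": 0, "dz": 0, "rx": 0, "ry": 0, "rz": 0, "gripper": 1},
    {"dx": 0, "dy": 0, "dz": 0, "rx": 0, "ry": 0, "rz": 0, "gripper": 1},
    {"dx": 0, "dy": 0, "dz": 0, "rx": 0, "ry": 0, "rz": 0, "gripper": 1},
    {"dx": 0, "dy": 0, "dz": 0, "rx": 0, "ry": 0, "rz": 0, "gripper": 1},
    {"dx": 0, "dy": 0, "dz": 0, "rx": 0, "ry": 0, "rz": 0, "gripper": 1},
    {"dx": 0, "dy": 0, "dz": 0, "rx": 0, "ry": 0, "rz": 0, "gripper": 1},
    {"dx": 0, "dy": 0, "dz": 0, "rx": 0, "ry": 0, "rz": 0, "gripper": 1},
    {"dx": 0, "dy": 0, "dz": 0, "rx": 0, "ry": 0, "rz": 0, "gripper": 1},
    {"dx": 0, "dy": 0, "dz": 0, "rx": 0, "ry": 0, "rz": 0, "gripper": 1},
    {"dx": 0, "dy": 0, "dz": 0, "rx": 0, "ry": 0, "rz": 0, "gripper": 1},
  ],
)

```text
clock: 22.4
tool_pos: [0.5254, -0.4071, 0.2183]
orientation: [0.565, 3.038, 0.304]
wrist_force: [0.1, -0.7, 0.5]
grip_width: -0.0002
grip_force: 0.0
```

Run:
```python
from h import *
S=arm.read_state(); print(S["clock"],np.round(S["tool_pos"],4),np.round(S["wrist_force"],1))
for c in("scene","side"):
    save(c,f"pics/{c}13.png"); b=cv2.imread(f"pics/{c}13.png").astype(int); a=cv2.imread(f"pics/{c}.png").astype(int)
    for t in ("stay_knob","lid_lip","wood_box","tea_mug","honey_jar","spice_jar"): print(c,t,[(np.round(x["extent"]).tolist(),round(x["confidence"],2)) for x in models.boxes_of(c,t)])
    if c=="scene":
        d=np.abs(a-b).max(2)>40; print("changed px in lid/tab/knob region of the initial picture:",d[218:330,280:405].sum(), "lid+tab",d[218:285,280:380].sum(),"knob",d[300:330,350:375].sum())
```

```text
22.4 [ 0.5254 -0.4071  0.2183] [ 0.1 -0.7  0.5]
scene stay_knob [([359.0, 271.0, 12.0, 56.0], 0.78)]
scene lid_lip [([285.0, 222.0, 116.0, 58.0], 0.96), ([359.0, 272.0, 14.0, 55.0], 0.17)]
scene wood_box [([283.0, 219.0, 120.0, 110.0], 0.93), ([356.0, 273.0, 13.0, 54.0], 0.34)]
scene tea_mug [([285.0, 177.0, 30.0, 38.0], 0.92), ([282.0, 217.0, 123.0, 61.0], 0.58)]
scene honey_jar [([259.0, 167.0, 22.0, 40.0], 0.59), ([284.0, 222.0, 117.0, 58.0], 0.41)]
scene spice_jar [([221.0, 178.0, 16.0, 34.0], 0.58)]
changed px in lid/tab/knob region of the initial picture: 201 lid+tab 4 knob 0
side stay_knob [([352.0, 267.0, 11.0, 31.0], 0.73)]
side lid_lip [([295.0, 210.0, 88.0, 60.0], 0.96)]
side wood_box [([293.0, 210.0, 91.0, 91.0], 0.8)]
side tea_mug [([278.0, 160.0, 29.0, 34.0], 0.64)]
side honey_jar [([254.0, 150.0, 20.0, 31.0], 0.55)]
side spice_jar [([228.0, 162.0, 12.0, 31.0], 0.76)]
```

The lid, tab and knob match the first picture (lid and tab region 4 px changed, knob 0), so the lid is fully shut. The mug, honey jar and spice jar have not moved.

```bash
python3 -c "
from workcell import arm
print(arm.finish_job())"
```

```text
the job is handed in; nothing more can be done
None
```

The job is handed in at about 22 s with no verdict returned: the jar was last seen lying in the box, the lid is shut by camera check and the other jars and mug have not moved, though I viewed 11 pictures, one over the limit of 10.

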